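Hold the wallet press open at its index

ROBOT

A 6-joint arm with a two-finger parallel gripper is mounted at the origin on the work surface. World frame = base frame: x ahead of the robot, y to its left, z up, the work surface at z = 0. Lengths are in m, angles in rad, forces in N, time in s.
With the tool pointing down it reaches from about 0.275 to 0.75 m from the base axis. Payload 10.2 kg.
Tool frame: the origin (TCP) lies midway between the tips of the shut fingers; the grasp point (between the pads) lies 19 mm behind it; z points along the fingers, y is the line along which they close (so a half turn about z gives the same grasp; the last joint's range is limited). The gripper opens to 88 mm and grips with 3 to 60 N. Pads are 18 mm wide; open, the fingers measure 123 mm over their backs; the gripper's body (75 mm by 187 mm) begins 45 mm behind the grasp point.
Start: joints at [0.949, 0.313, 1.498, -0, 1.331, -0.223], TCP at [0.204, 0.484, 0.21] pointing down, gripper open.
Joint ranges: [-2.94, 2.94], [-0.97, 2.17], [0.19, 2.56], [-1.23, 4.37], [0.02, 3.11], [-2.88, 2.88]. Speed limits (rad/s): [2.39, 2.39, 3.01, 3.14, 3.14, 3.14].

INTERFACE

Orientations are given as a unit quaternion [x, y, z, w].
In Python, from workcell import * gives the robot as it stands. The module is installed in compiled form; this text tells all that it offers.
- The arm moves only by the tool jog_arm, never from a script. Its argument "motion" is one flat list of numbers, 7 for each row, row after row: the turn, a rotation vector about the tool's x, y, z in rad, then the shift along the tool's x, y, z in units of 60 mm (1.0 is 60 mm), then the opening, from 0 (shut) to 1 (fully open). In form: [ax, ay, az, tx, ty, tz, fingers, ax, ay, az, tx, ty, tz, fingers, ...]. A call has 1 to 5 rows; each row shifts and turns the commanded pose from where the row before left it, along the tool's axes as they then stand; what a row does not reach is not made up. A row lasts 1/8 s, in which the tool goes at most 62.5 mm and 10.7 degrees, less where a joint would pass 70% of its speed; a pose out of reach is approached as far as the arm can. A call is refused whole if a number of a shift passes 1 or a number of a turn 0.188, either way. A call with a gripper value outside its range is refused whole. The fingers move at their own pace and stop on an object; "squeeze" is the grip in N (left out, the last holds). Time passes only in rows, so rows that do not move let the fingers close. It gives the time, the measured TCP pose, the force, the opening and the grip force at its end, in the units of the state.
- observe(): the state, without advancing time (a new reading comes with each control period).
- grab_frame(name): name is "side" or "top"; returns a dict with "color" (420x560x3 uint8, red, green, blue), "fov_y" (degrees; the focal length in pixels is half the picture's height over the tangent of half this angle, whatever the lens; pixels are square), "cx", "cy" (the principal point, pixels), "T" (4x4, takes a point from camera to world coordinates). Camera axes: x right, y down, z forward; pixel columns grow to the right and rows downward; lengths in m; the calibration is good to about 2 mm. A picture is of the moment at which its call begins. There is no depth.
- hand_in(): hands the job in; it is judged then, once.
The state is a dict: "t": time; "qpos": joint angles; "joint_velocities": joint speeds; "joint_torque": joint torques, N m; "position": TCP position; "orientation": TCP orientation; "force": force on the tool from outside, world axes, zero at the start; "wrist_torque": the same for the moment, N m; "grip_width": finger opening in m; "grip_force": force on a finger pad.
Only numpy, scipy, OpenCV 4.12 (cv2) and the standard library are available. Lean on these libraries where they do the work, as an engineer would, in place of code of your own. Each camera call takes 0.05 s, during which the arm holds its last target. There are 200 camera calls.

TASK

Draw the locking pin out of the side of the wallet press and park it lying fully down in the open notch of the bracket beside the press, then let go of it. Then lift the press's hinged top plate until it lines up with the index arm set at the press's side, and finish still holding the plate steady at that angle in the gripper: it falls shut if let go. Leave the stack of wallets, the tray and the jar where they are, and do not shift the index arm.

Things in the scene. Friction and masses are not known exactly. Their poses are not given: they have to be found in the camera images.
- press: Bolted-down bench press for wallets: grey base 250 x 250 x 16 mm, a black pile of wallets (top at 82 mm) under a hinged top plate. Origin: centre of the underside; +x from the plate's free front edge to the rear hinge, +y to the steel cheek block with the pin, z up. Cheek: x -65..5, y 97..127, z 16..134 mm.
- bore (a point): Outer mouth of the cheek's 14 mm round through bore, at press x -30, y 127, z 104 mm; the bore runs level along the press's y, 30 mm long. Axes as the press's.
- pin: Locking pin, about 90 g: steel shank 12 mm diameter, 70 mm long, tapered tip; round black grip 18 mm diameter, 45 mm long. Origin on the axis at the shoulder between them; shank to the pin's -y, grip to +y (grip at y 23 mm). At the start it lies level in the bore along the press's y, shoulder about 2 mm off the cheek, shank over the plate so that it cannot rise. Draw it at least 70 mm along +y.
- pin_mid (a point): Point on the pin's axis halfway along the shank, 35 mm from the shoulder; the pin balances about 10 mm from the shoulder.
- bracket: Bolted-down parking bracket on the pin side of the press: aluminium block 60 (x) x 50 (y) mm, 68 mm high, on a foot 110 x 70 x 8 mm. Origin: centre of the underside. An open-topped notch 15 mm wide, flared to about 35 mm at the top, runs right through along y, floor 45 mm above the bench. The shank lies in it; the 18 mm grip stays outside the block (+y side or the other).
- notch (a point): Middle of the notch at the height of a seated pin's axis: 51 mm above the bench, axes as the bracket's. A parked pin has pin_mid near this point (x and z within 5 mm, y within 25 mm) and its y axis along the notch.
- plate (a joint): Angle of the hinged top plate in rad: 0 shut and level, grows as the front edge is lifted; range 0 to 1.3. It swings freely and falls shut when let go. Aluminium plate 175 mm (front to rear) x 180 mm wide x 10 mm, about 0.4 to 0.8 kg; hinge along the press's y. It turns about press x 100, z 90 mm.
- plate_bar (a point): Centre of the round steel grip bar on top of the plate: 12 mm diameter, along the press's y, 96 mm free between its posts; 160 mm in front of the hinge axis and 45 mm above the plate's mid-plane (40 mm above its top face). Axes turn with the plate: x from the front to the hinge, along the plate; at angle 0 they equal the press's.
- plate_hinge (a point): Point on the hinge axis of the plate, in the middle of its width, 90 mm above the bench. Axes turn with the plate.
- index (a joint): Angle in rad at which the index arm is set, 0.55 to 0.9, on the same axis and sense as plate: the plate lines up when both read the same. The arm is a flat steel strip 195 x 10 mm with a black knob at the hinge end, outside a curved steel bar on the -y side of the press; it is stiff and stays as set.
- index_tip (a point): Free end of the index arm, 190 mm from the hinge axis, at press y -128 mm. Axes turn with the arm: x points along the arm to the hinge.
- wallets: Bystander: loose black stack of wallets 117 x 97 x 48 mm, origin under its centre.
- tray: Bystander: loose red open tray 200 x 140 x 60 mm, origin under its centre.
- jar: Bystander: loose closed jar, 60 mm diameter, 85 mm tall, origin under its centre.

How it is judged:
By the outcome, as a careful person would: the job done as asked, in the order asked, and still so for the second after the job is handed in, while the arm keeps its last pose, push and grip.
It also fails if it takes over 56 s, if anything falls off the work surface, if the arm or the gripper's body presses on something with over 40 N, if the wrist force passes 120 N, or if a joint passes its speed limit or range.

## Working session

There is one attempt and no reset: what is moved stays moved. The work goes in short steps, Python scripts to look and compute and a tool call to move; the robot and the scene stay as the last step left them, time stands still between calls to the robot, and variables do not carry over. Pictures are saved under pics/ and viewed, at most 10 in all, crops included, and the job is handed in when it is done.

Besides the shell and the picture viewer there is one more tool, called after ">>>" by a JSON object that holds its "api" and its "payload". jog_arm: Moves the arm, as the interface text tells. Its arguments: {"type":"object","properties":{"motion":{"type":"array","items":{"type":"number"}},"squeeze":{"type":"number"}},"required":["motion"]}

```bash
mkdir -p pics; ls; python3 - <<'E'
from workcell import *
import cv2,numpy as np
s=observe(); print({k:np.round(v,3).tolist() for k,v in s.items()})
for n in("side","top"):
    f=grab_frame(n); cv2.imwrite(f"pics/{n}0.png",f["color"][:,:,::-1]); np.savez(f"pics/{n}0.npz",**f)
    print(n,f["fov_y"],f["cx"],f["cy"],np.round(f["T"],4).tolist())
E
```

```text
pics
{'t': 0.0, 'qpos': [0.949, 0.313, 1.498, 0.0, 1.331, -0.223], 'joint_velocities': [0.0, 0.001, 0.0, -0.0, 0.002, -0.001], 'joint_torque': [0.001, -40.221, -25.227, 0.069, 0.035, -0.0], 'position': [0.204, 0.484, 0.209], 'orientation': [0.198, 0.98, -0.001, -0.0], 'force': [0.317, 0.039, -0.237], 'wrist_torque': [-0.019, 0.011, 0.002], 'grip_force': 0.0, 'grip_width': 0.088}
side 48.763172707840745 287.1599155782899 211.04205620998843 [[0.7116, -0.5323, 0.4585, 0.0844], [-0.7026, -0.5406, 0.4628, -0.5654], [0.0015, -0.6515, -0.7587, 0.9962], [0.0, 0.0, 0.0, 1.0]]
top 56.30135148646931 283.3673748881542 211.43730047569602 [[-0.0024, -0.9954, 0.0963, 0.5087], [-0.9997, 0.0046, 0.0226, -0.0333], [-0.0229, -0.0962, -0.9951, 1.1005], [0.0, 0.0, 0.0, 1.0]]
```

View pics/top0.png

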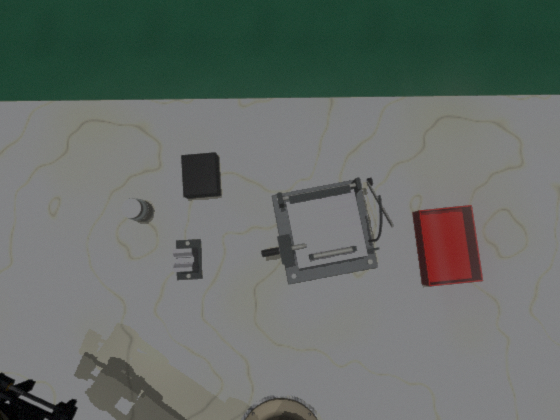

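View pics/side0.png

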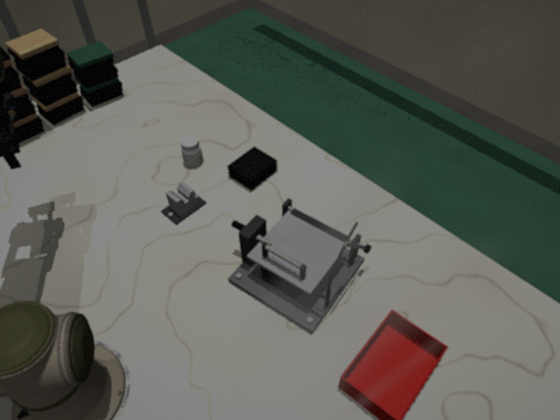

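Top view: the press is around (325,230), with the grip at (270,253) and the bar at (332,252). The bracket is at (188,260), wallets (201,175), jar (142,210) and tray (447,245). Side view: the press is at (300,260), the pin grip at (238,226) and the bracket at (183,203). I'll enlarge the parts that matter.

```bash
python3 - <<'E'
import cv2,numpy as np
t=cv2.imread("pics/top0.png");s=cv2.imread("pics/side0.png")
def crop(im,u,v,w,h,k):
    c=cv2.resize(im[v:v+h,u:u+w],None,fx=k,fy=k,interpolation=cv2.INTER_CUBIC)
    c=np.clip(255*(c/255.)**.6*1.15,0,255).astype(np.uint8)
    for x in range((u//20+1)*20,u+w,20): cv2.putText(c,str(x),((x-u)*k,8),0,.3,(0,0,255),1); c[:12:1,(x-u)*k]=(0,0,255)
    for y in range((v//20+1)*20,v+h,20): cv2.putText(c,str(y),(0,(y-v)*k),0,.3,(0,0,255),1); c[(y-v)*k,:12]=(0,0,255)
    return c
cv2.imwrite("pics/topc.png",crop(t,165,170,240,120,3) if 0 else np.vstack([crop(t,255,170,145,120,5)[:, :725]]))
cv2.imwrite("pics/sidec.png",crop(s,220,190,160,140,4) if 0 else crop(s,220,190,155,118,5)) if 0 else cv2.imwrite("pics/sidec.png",crop(s,222,190,155,140,4))
a=crop(t,165,225,50,65,8);b=crop(s,155,175,55,50,7); H=max(a.shape[0],b.shape[0])
cv2.imwrite("pics/brc.png",np.hstack([cv2.copyMakeBorder(x,0,H-x.shape[0],0,0,0) for x in(a,b)]))
E
```

```text
(no output)
```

View pics/topc.png

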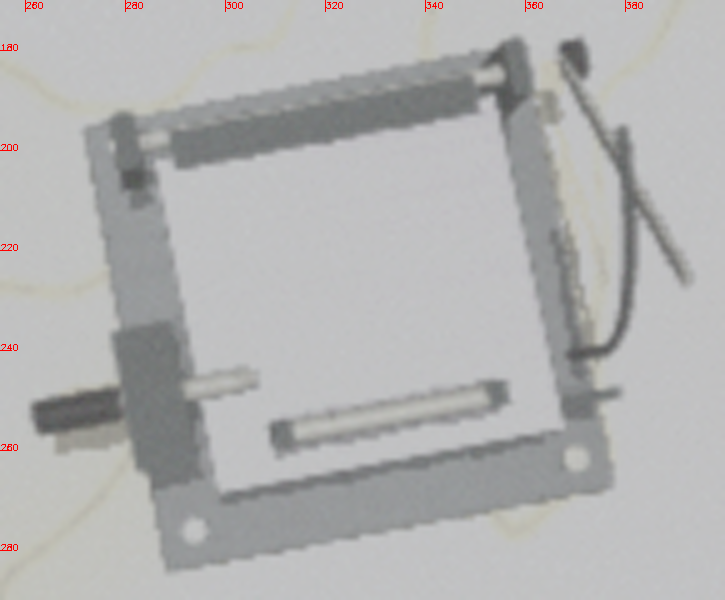

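View pics/sidec.png

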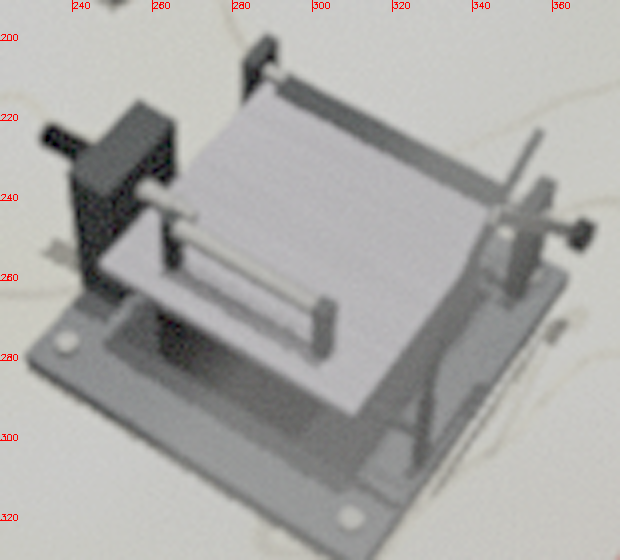

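View pics/brc.png

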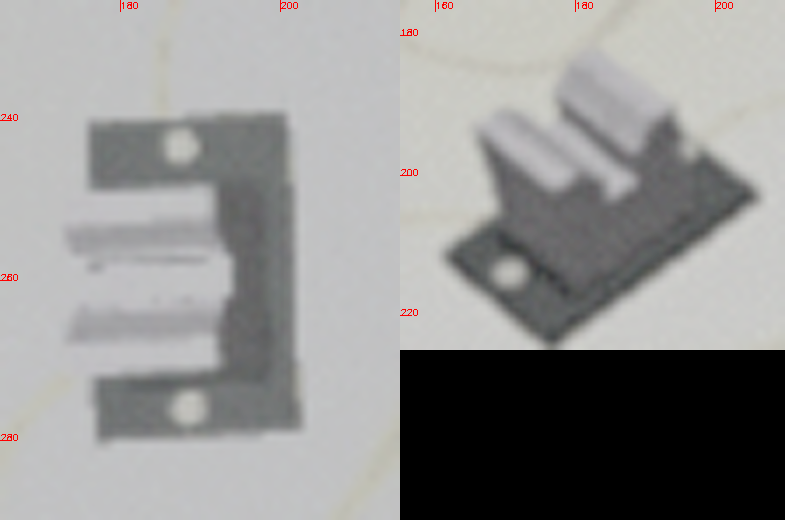

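Enlarged views. Top: the base corners, cheek, pin grip (262..279, 252) and tip (306,245), bar posts (311,257) and (354,248), and index tip (392.5,226) are all clear. Side: the bar ends, index tip (357,222) and knob (367,248) are clear. The bracket foot corners are sharp in both views. Next I'll cast rays and fit.

```bash
cat > h.py <<'E'
import numpy as np
from scipy.spatial.transform import Rotation as R
def cam(f,uv):
    fl=210/np.tan(np.radians(float(f["fov_y"]))/2); uv=np.atleast_2d(uv).astype(float); T=f["T"]
    d=np.c_[(uv[:,0]-f["cx"])/fl,(uv[:,1]-f["cy"])/fl,np.ones(len(uv))]@T[:3,:3].T
    return T[:3,3],d
def onz(f,uv,z): o,d=cam(f,uv); return o+d*((z-o[2])/d[:,2])[:,None]
def onplane(f,uv,p,n): o,d=cam(f,uv); return o+d*(((p-o)@n)/(d@n))[:,None]
def tri(f,u,g,w):
    A=[];b=[]
    for F,x in((f,u),(g,w)):
        o,d=cam(F,x); d=d[0]/np.linalg.norm(d[0]); P=np.eye(3)-np.outer(d,d); A.append(P);b.append(P@o)
    r=np.linalg.lstsq(np.vstack(A),np.hstack(b),rcond=None); return r[0],np.sqrt(r[1])
def fit2(m,w):
    m=np.array(m,float)[:,:2];w=np.array(w)[:,:2];mc=m.mean(0);wc=w.mean(0)
    a,b=m-mc,w-wc; th=np.arctan2((a[:,0]*b[:,1]-a[:,1]*b[:,0]).sum(),(a*b).sum())
    Q=np.array([[np.cos(th),-np.sin(th)],[np.sin(th),np.cos(th)]]); t=wc-Q@mc
    return th,t,(w-(m@Q.T+t))*1e3
T=dict(np.load("pics/top0.npz"));S=dict(np.load("pics/side0.npz"))
def px(c,u,v,k): return (np.array(c,float)+.5)/k-.5+[u,v]
E
python3 - <<'E'
from h import *
np.set_printoptions(precision=4,suppress=True)
tc=lambda *c:px(c,255,170,5); sc=lambda *c:px(c,222,190,4)
# press: base corners z16, cheek outer top z134, bar z~137, from top; side base corners
m=[(-.125,.125),(-.125,-.125),(.125,.125)]
w=np.vstack([onz(T,tc((168,571),(613,488),(85,128)),.016)])
ms=[(-.125,.125),(.125,-.125)]; ws=onz(S,sc((27,358),(568,270)),.016)
for n,M,W in(("top",m,w),("side",ms,ws),("both",m+ms,np.vstack([w,ws]))):
    th,t,r=fit2(M,W); print(n,np.degrees(th),t,"res mm",r.tolist() if n!="both" else np.round(r,1).tolist())
Q=R.from_euler('z',th).as_matrix(); o=np.r_[t,0]; P=lambda p:Q.T@(np.array(p)-o)*1e3
for n,a,b in(("griptip",(35,417),(47,135)),("pintip",(258,378),(195,214)),("barL",(282,436),(172,227)),("barR",(497,392),(322,305)),("idxtip",(688,280),(540,130)),("knob",(573,57),(583,235))):
    X,e=tri(T,tc(a),S,sc(b)); print(n,X,"press mm",P(X),"e",e)
n=Q[:,1];p0=o+Q@[0,-.128,0]
for nm,f,u in(("top",T,tc((688,280))),("side",S,sc((540,130)))):
    q=P(onplane(f,u,p0,n)[0]); print("idx on plane",nm,q,"ang",np.arctan2(q[2]-90,100-q[0]),"r",np.hypot(q[2]-90,100-q[0]))
print("gripaxis top z104",[P(x) for x in onz(T,tc((35,417),(122,403),(258,378)),.104)])
bt=lambda *c:px(c,165,225,8); bs=lambda *c:px(c,155,175,7)
# top image up=+x, left=+y
mt=[(.055,.035),(.055,-.035),(-.055,-.035),(-.055,.035)]; wt=onz(T,bt((88,122),(288,113),(302,430),(97,440)),.008)
msd=[(-.055,.035),(-.055,-.035),(.055,-.035)]; wsd=onz(S,bs((42,255),(155,347),(360,195)),.008)
for nn,M,W in(("top",mt,wt),("side",msd,wsd),("both",mt+msd,np.vstack([wt,wsd]))):
    th2,t2,r=fit2(M,W); print("bracket",nn,np.degrees(th2),t2,np.round(r,1).tolist())
E
```

```text
top 10.387625598822556 [ 0.5599 -0.1206] res mm [[0.8029310185657113, -1.2066193576395248], [0.2686676985966252, 2.0469520393335827], [-1.0715987171621144, -0.8403326816940961]]
side 11.367260378583556 [ 0.5621 -0.12  ] res mm [[2.1382517867543083, -1.4224129324854755], [-2.1382517867543083, 1.4224129324854617]]
both 10.842388470922655 [ 0.561  -0.1201] res mm [[0.6, -0.5], [-1.9, 2.4], [-1.0, -2.1], [2.4, -2.6], [-0.1, 2.9]]
griptip [0.5001 0.0444 0.1035] press mm [-28.8258 173.0063 103.5152] e [0.0007]
pintip [ 0.5197 -0.0685  0.111 ] press mm [-30.8291  58.4739 111.0372] e [0.0012]
barL [ 0.4916 -0.0794  0.1354] press mm [-60.5193  53.0656 135.4382] e [0.0018]
barR [ 0.5114 -0.182   0.1439] press mm [-60.2957 -51.4722 143.9448] e [0.0004]
idxtip [ 0.5674 -0.247   0.3008] press mm [ -17.5357 -125.8298  300.7732] e [0.0219]
knob [ 0.6848 -0.2333  0.0919] press mm [ 100.3712 -134.4155   91.8885] e [0.0008]
idx on plane top [ -25.8426 -128.      242.0467] ang 0.8794167844018712 r 197.36908905092503
idx on plane side [  17.4618 -128.      270.7962] ang 1.142528320857979 r 198.74558968762042
gripaxis top z104 [array([-29.1473, 173.3372, 104.    ]), array([-30.6112, 128.7796, 104.    ]), array([-31.3596,  58.8774, 104.    ])]
bracket top 3.0795582113314652 [0.4827 0.2549] [[0.3, 0.3], [-0.5, 0.1], [-0.1, -0.9], [0.3, 0.5]]
bracket side 3.0345792447346462 [0.4844 0.2547] [[0.7, 0.3], [1.2, -0.6], [-1.9, 0.4]]
bracket both 3.1433741155456056 [0.4835 0.2548] [[-0.4, 0.3], [-1.3, 0.0], [-0.8, -0.8], [-0.4, 0.6], [1.7, 0.3], [2.1, -0.6], [-1.0, 0.1]]
```

```bash
cat >> h.py <<'E'
TH=np.radians(10.6); O=np.array([.5605,-.1203,0]); QP=R.from_euler('z',TH).as_matrix()
W=lambda p:O+QP@(np.array(p)/1e3)
def proj(f,X):
    fl=210/np.tan(np.radians(float(f["fov_y"]))/2); c=(X-f["T"][:3,3])@f["T"][:3,:3]; return np.array([f["cx"]+fl*c[0]/c[2],f["cy"]+fl*c[1]/c[2]])
E
python3 - <<'E'
from h import *
import cv2
np.set_printoptions(precision=1,suppress=True)
for a in(.55,.7,.8,.9):
    print(a,*[np.r_[proj(T,W(p)),proj(S,W(p))] for r in(60,190) for p in[(100-r*np.cos(a),-128,90+r*np.sin(a))]])
s=cv2.imread("pics/side0.png")[185:285,310:385]
t=cv2.imread("pics/top0.png")[170:245,355:405]
f=lambda c,k:np.clip(255*(cv2.resize(c,None,fx=k,fy=k,interpolation=cv2.INTER_CUBIC)/255.)**.6*1.1,0,255).astype(np.uint8)
a,b=f(s,6),f(t,7);H=600
cv2.imwrite("pics/idx.png",np.hstack([cv2.copyMakeBorder(x,0,H-x.shape[0],0,0,0) for x in(a,b)]))
E
```

```text
0.55 [373.7 199.6 355.7 254.9] [389.8 242.8 333.  272. ]
0.7 [373.9 197.2 357.2 251.5] [390.8 235.4 338.1 260.1]
0.8 [373.9 195.3 358.2 249.2] [391.1 229.4 341.9 251.9]
0.9 [373.8 193.3 359.4 246.9] [391.2 222.7 346.1 243.6]
```

View pics/idx.png

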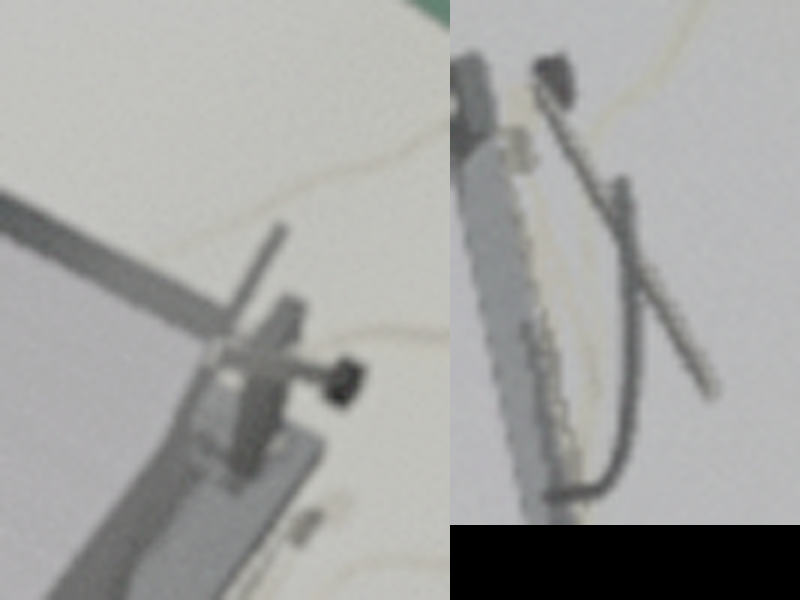

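Side crop: the arm strip runs from the knob (367,248) to its tip at (345,243). The upright strip at (357,222) is the curved bar's end. Top tip is (392,225.6). Both views put the index at about 0.87 rad, to be refined later against the lifted plate. Now I'll plan the approach to the pin.

```bash
cat > plan.py <<'E'
from h import *
def plan(p,q,tgt,Rt,fing,n=None,vmax=.055,post=False):
    """rows (shift in the tool axes at row start) from pose p,q to tgt,Rt"""
    r=R.from_quat(q); rv=(r.inv()*Rt).as_rotvec(); d=np.array(tgt)-p
    n=n or int(max(np.ceil(np.linalg.norm(d)/vmax),np.ceil(np.linalg.norm(rv)/.17),1)); p=np.array(p,float); out=[]
    for i in range(n):
        k=n-i; tr=np.round((r.inv()*Rt).as_rotvec()/k,3); sh=np.round(r.inv().apply((tgt-p)/k)/.06,2)
        out.append(np.r_[tr,sh,fing]); p=p+r.apply(sh*.06); r=r*R.from_rotvec(tr)
    for i in range(0,n,5): print([float(f"{x:.3f}")+0. for row in out[i:i+5] for x in row])
    return p,r
def down(yaw): # tool y along direction yaw, z down, x = yaw+90
    c,s=np.cos(yaw),np.sin(yaw); return R.from_matrix(np.array([[-s,c,0],[c,s,0],[0,0,-1.]]))
E
python3 - <<'E'
from workcell import *
from plan import *
s=observe(); plan(np.array(s["position"]),s["orientation"],W((-30,152,200)),down(TH),1)
print(W((-30,152,85)))
E
```

```text
[0.0, 0.0, 0.099, -0.76, -0.51, 0.02, 1.0, 0.0, 0.0, 0.099, -0.8, -0.44, 0.02, 1.0, 0.0, 0.0, 0.099, -0.84, -0.35, 0.02, 1.0, 0.0, 0.0, 0.099, -0.88, -0.27, 0.01, 1.0, 0.0, 0.0, 0.098, -0.9, -0.18, 0.02, 1.0]
[0.0, 0.0, 0.099, -0.91, -0.09, 0.01, 1.0, 0.0, 0.0, 0.098, -0.91, 0.0, 0.02, 1.0, 0.0, 0.0, 0.099, -0.91, 0.09, 0.01, 1.0, 0.0, 0.0, 0.098, -0.9, 0.17, 0.02, 1.0, -0.001, 0.001, 0.099, -0.88, 0.26, 0.01, 1.0]
[0.50305133 0.02358763 0.085     ]
```

>>> {"api": "jog_arm", "payload": {"motion": [0,0,0.1,-0.76,-0.51,0.02,1,0,0,0.1,-0.8,-0.44,0.02,1,0,0,0.1,-0.84,-0.35,0.02,1,0,0,0.1,-0.88,-0.27,0.01,1,0,0,0.1,-0.9,-0.18,0.02,1]}}

```text
t: 0.72
position: [0.3539, 0.2518, 0.2044]
orientation: [0.436, 0.9, -0.0, -0.0]
force: [1.3, 0.4, 0.4]
grip_width: 0.0883
grip_force: 0.0
```

>>> {"api": "jog_arm", "payload": {"motion": [0,0,0.1,-0.91,-0.09,0.01,1,0,0,0.1,-0.91,0,0.02,1,0,0,0.1,-0.91,0.09,0.01,1,0,0,0.1,-0.9,0.17,0.02,1,0,0,0.08,-0.88,0.26,0.01,1]}}

```text
t: 1.35
position: [0.5011, 0.0203, 0.2001]
orientation: [0.637, 0.771, -0.0, -0.0]
force: [0.4, 1.0, 0.5]
grip_width: 0.0881
grip_force: 0.0
```

>>> {"api": "jog_arm", "payload": {"motion": [0,0,0,0,0,0,1]}}

```text
t: 1.48
position: [0.5014, 0.0194, 0.1995]
orientation: [0.638, 0.77, -0.0, -0.0]
force: [-0.4, 0.2, 0.1]
grip_width: 0.0881
grip_force: 0.0
```

```bash
cat > go.py <<'E'
from workcell import *
from plan import *
import sys
def to(pt,yaw,f,Rt=None,**k):
    s=observe(); print("t",round(s["t"],2),"p",np.round(s["position"],4),"F",np.round(s["force"],1),"w",round(s["grip_width"],4),"gf",round(s["grip_force"],1))
    print("yaw err",np.degrees((down(yaw).inv()*R.from_quat(s["orientation"])).as_rotvec()).round(2))
    return plan(np.array(s["position"]),s["orientation"],np.array(pt),Rt or down(yaw),f,**k)
E
python3 - <<'E'
from go import *
to(W((-30,152,85)),TH,1)
E
```

```text
t 1.48 p [0.5014 0.0194 0.1995] F [-0.4  0.2  0.1] w 0.0881 gf 0.0
yaw err [ 0.07  0.01 -0.14]
[0.0, 0.0, 0.001, 0.02, 0.01, 0.64, 1.0, -0.001, 0.0, 0.001, 0.02, 0.02, 0.63, 1.0, 0.0, 0.0, 0.001, 0.02, 0.01, 0.64, 1.0]
```

>>> {"api": "jog_arm", "payload": {"motion": [0,0,0,0.05,0.04,0.64,1,0,0,0,0,0,0.64,1,0,0,0,0,0,0.63,1,0,0,0,0,0,0,0.4,0,0,0,0,0,0,0], "squeeze": 6}}

```text
t: 2.1
position: [0.5029, 0.0257, 0.0872]
orientation: [0.636, 0.772, 0.0, 0.001]
force: [-0.4, 0.4, 1.3]
grip_width: 0.0703
grip_force: 0.0
```

>>> {"api": "jog_arm", "payload": {"motion": [0,0,0,0,0,0,0,0,0,0,0,0,0,0,0,0,0,0,0,0,0,0,0,0,0,0,0,0]}}

```text
t: 2.6
position: [0.5024, 0.0253, 0.0859]
orientation: [0.636, 0.772, 0.0, 0.0]
force: [-0.5, -0.7, 0.3]
grip_width: 0.0302
grip_force: 0.0
```

```bash
python3 - <<'E'
from go import *
import cv2
s=observe(); print(s["position"],s["force"],s["wrist_torque"],s["grip_width"],s["grip_force"])
g=grab_frame("side");t=grab_frame("top")
a=cv2.resize(g["color"][185:275,200:300,::-1],None,fx=4,fy=4);b=cv2.resize(t["color"][215:305,240:340,::-1],None,fx=4,fy=4)
cv2.imwrite("pics/g1.png",np.clip(np.hstack([a,b])*1.5,0,255))
E
```

```text
[0.50240021 0.02533773 0.08585201] [-0.5126391  -0.72187581  0.31254097] [-0.01920267  0.05985097 -0.00105819] 0.030173036113294447 0.0[ WARN:0@7.106] global loadsave.cpp:1063 imwrite_ Unsupported depth image for selected encoder is fallbacked to CV_8U.
```

View pics/g1.png

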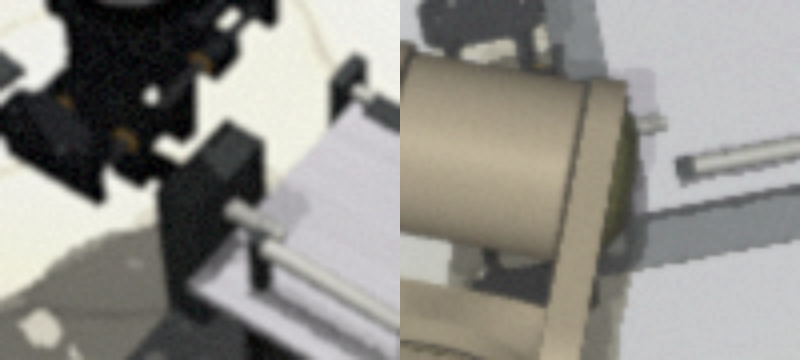

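The gripper is over the grip and the pin is still in the bore (tip near side crop (280,235)). The fingers are still closing at 30 mm. I'll continue closing gently.

>>> {"api": "jog_arm", "payload": {"motion": [0,0,0,0,0,0,0,0,0,0,0,0,0,0]}}

```text
t: 2.95
position: [0.5024, 0.0253, 0.0857]
orientation: [0.636, 0.772, -0.0, 0.0]
force: [-0.9, -0.6, 0.5]
grip_width: 0.0023
grip_force: 0.0
```

>>> {"api": "jog_arm", "payload": {"motion": [0,0,0,0,0,0,0,0,0,0,0,0,0,0]}}

```text
t: 3.2
position: [0.5024, 0.0254, 0.0857]
orientation: [0.636, 0.772, 0.0, -0.0]
force: [-0.3, -0.8, 1.6]
grip_width: 0.0006
grip_force: 0.0
```

The fingers closed on nothing, so I'll look.

```bash
python3 - <<'E'
from go import *
import cv2
g=grab_frame("side");np.savez("pics/side2.npz",**g)
a=cv2.resize(g["color"][165:275,195:305,::-1],None,fx=5,fy=5,interpolation=cv2.INTER_CUBIC).astype(float)
a=255*(a/255)**.5
for i,p in enumerate([(-30,129,104),(-30,174,104),(-30,154,104),(-30,154,86)]):
    u=(proj(g,W(p))-[195,165]+.5)*5; cv2.circle(a,(int(u[0]),int(u[1])),3,[(0,0,255),(0,255,0),(255,0,0),(0,255,255)][i],1)
cv2.imwrite("pics/g2.png",a.astype(np.uint8))
E
```

```text
(no output)
```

View pics/g2.png

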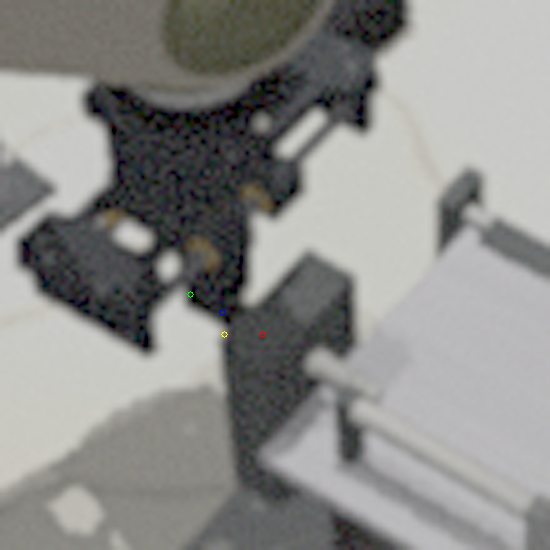

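The side crop shows the pin grip still under the gripper. No fingertip shows at the expected TCP (yellow, 224,334), so the shut fingers seem to be elsewhere. I'll project the body corners to find any offset.

```bash
python3 - <<'E'
from go import *
g=dict(np.load("pics/side2.npz")); s=observe(); q=R.from_quat(s["orientation"]); p=s["position"]
print(p,(p-O)@QP*1e3)
c=lambda x,y,z:np.round((proj(g,p+q.apply(np.array([x,y,z])/1e3))-[195,165]+.5)*5)
for y in(-94,94):
  for x in(-37,37): print("body",x,y,c(x,y,-64))
for x in(-37,37):print("rot body",x,c(94,x,-64),c(-94,x,-64))
for x in(-9,9): print("tip",x,c(x,0,0),"top of finger",c(x,0,-64))
E
```

```text
[0.5023588  0.02537707 0.08572895] [-30.35155089 153.88629506  85.72894804]
body -37 -94 [149. 420.]
body 37 -94 [ 25. 346.]
body -37 94 [392. 165.]
body 37 94 [273. 104.]
rot body -37 [ 14. 217.] [326. 394.]
rot body 37 [113. 125.] [420. 290.]
tip -9 [239. 344.] top of finger [229. 261.]
tip 9 [210. 328.] top of finger [200. 245.]
```

>>> {"api": "jog_arm", "payload": {"motion": [0,0,0,0,0,0,1,0,0,0,0,0,0,1,0,0,0,0,0,0,1,0,0,0,0,0,0,1,0,0,0,0,0,0,1]}}

```text
t: 3.88
position: [0.5024, 0.0254, 0.0857]
orientation: [0.636, 0.772, 0.0, 0.0]
force: [0.3, 0.2, -0.2]
grip_width: 0.0492
grip_force: 0.0
```

>>> {"api": "jog_arm", "payload": {"motion": [0,0,0,0,0,0,1,0,0,0,0,0,0,1,0,0,0,0,0,0,1]}}

```text
t: 4.25
position: [0.5024, 0.0254, 0.0857]
orientation: [0.636, 0.772, -0.0, -0.0]
force: [-0.7, 0.9, -0.0]
grip_width: 0.0785
grip_force: 0.0
```

```bash
python3 - <<'E'
from go import *
import cv2
g0=dict(np.load("pics/side2.npz")); g=grab_frame("side"); np.savez("pics/side3.npz",**g); s=observe(); q=R.from_quat(s["orientation"]); p=s["position"]
print(p,s["grip_width"])
a=cv2.cvtColor(g0["color"],6).astype(int);b=cv2.cvtColor(g["color"],6).astype(int)
d=(b-a)
for v in range(175,250,2): print(v,''.join('#' if x<-25 else '+' if x>25 else '.' for x in d[v,190:290]))
for y in(-62,-44,0,44,62): print("tip",y,proj(g,p+q.apply([0,y/1e3,0])).round(),"grasp pt",proj(g,p+q.apply([0,y/1e3,-.019])).round(),"-64",proj(g,p+q.apply([0,y/1e3,-.064])).round())
E
```

```text
[0.50236556 0.02534952 0.0857209 ] 0.08230003630863482
175 ....................................................................................................
177 ....................................................................................................
179 ....................................................................................................
181 ....................................................................................................
183 ....................................................................................................
185 ....................................................................................................
187 ..................................................................####..............................
189 ........................................................###.....#######.............................
191 .........................................................#....#######.#######.......................
193 ............................................................#######.########....................
[... 2525 characters left out ...]
243 ....................................................................................................
245 ....................................................................................................
247 ....................................................................................................
249 ....................................................................................................
tip -62 [224. 248.] grasp pt [223. 244.] -64 [221. 232.]
tip -44 [228. 243.] grasp pt [228. 239.] -64 [226. 227.]
tip 0 [239. 232.] grasp pt [239. 227.] -64 [237. 215.]
tip 44 [250. 220.] grasp pt [250. 216.] -64 [249. 204.]
tip 62 [254. 216.] grasp pt [254. 211.] -64 [253. 199.]
```

The fingers' change mask ends about 7 px above the predicted tips, so the real tips sit roughly 25–28 mm above the reported TCP. The fingers shut just over the top of the grip. I'll shift outward so the body clears the cheek, then descend slowly while watching the force.

>>> {"api": "jog_arm", "payload": {"motion": [0,0,0,0.17,0,0,1,0,0,0,0,0,0.12,1,0,0,0,0,0,0.12,1,0,0,0,0,0,0,1]}}

```text
t: 4.8
position: [0.5, 0.0354, 0.0705]
orientation: [0.636, 0.772, -0.0, -0.001]
force: [-0.4, 0.3, -0.7]
grip_width: 0.0884
grip_force: 0.0
```

>>> {"api": "jog_arm", "payload": {"motion": [0,0,0,0,0,0.1,1,0,0,0,0,0,0.1,1,0,0,0,0,0,0,1]}}

```text
t: 5.18
position: [0.5001, 0.0354, 0.0588]
orientation: [0.636, 0.772, -0.0, -0.0]
force: [-0.3, -0.1, 0.2]
grip_width: 0.0882
grip_force: 0.0
```

```bash
python3 - <<'E'
from go import *
import cv2
g0=dict(np.load("pics/side3.npz")); z0=dict(np.load("pics/side0.npz")); g=grab_frame("side"); np.savez("pics/side4.npz",**g); s=observe(); q=R.from_quat(s["orientation"]); p=s["position"]
print(p,s["grip_width"],s["force"])
a=cv2.cvtColor(z0["color"],6).astype(int);b=cv2.cvtColor(g["color"],6).astype(int);d=b-a
for v in range(205,252,2): print(v,''.join('#' if x<-25 else '+' if x>25 else '.' for x in d[v,190:290]))
for y in(-62,-44,0,44,62): print("tip",y,proj(g,p+q.apply([0,y/1e3,0])).round(),"grasp pt",proj(g,p+q.apply([0,y/1e3,-.019])).round())
E
```

```text
[0.50029979 0.03537327 0.05911243] 0.08807296429027828 [-0.37817984  0.33564648  0.65549887]
205 ........................########################################.+..................................
207 ........................###########################...##########....................................
209 ......................###########################....##########.....................................
211 ....................###########################....#############....................................
213 ............#################################....###############....................................
215 ......+..###################..#############....####....########.....................................
217 ........###################..+...########....####..+.....######.....................................
219 ......#######################...#######....#####....................................................
221 ......###############################....###........................................................
223 ......##############################...####...............
[... 1013 characters left out ...]
........#####################..................................................
245 .........................#########################..................................................
247 ......................############################..................................................
249 ....................###############################.................................................
251 ...................##########################.....#.................................................
tip -62 [221. 253.] grasp pt [221. 248.]
tip -44 [226. 248.] grasp pt [225. 243.]
tip 0 [237. 236.] grasp pt [236. 232.]
tip 44 [248. 225.] grasp pt [247. 221.]
tip 62 [252. 221.] grasp pt [251. 216.]
```

>>> {"api": "jog_arm", "payload": {"motion": [0,0,0,0,0,0,0,0,0,0,0,0,0,0,0,0,0,0,0,0,0,0,0,0,0,0,0,0,0,0,0,0,0,0,0], "squeeze": 6}}

```text
t: 5.85
position: [0.5004, 0.0354, 0.0593]
orientation: [0.636, 0.772, 0.0, 0.0]
force: [0.5, 0.1, 0.1]
grip_width: 0.0403
grip_force: 0.0
```

>>> {"api": "jog_arm", "payload": {"motion": [0,0,0,0,0,0,0,0,0,0,0,0,0,0,0,0,0,0,0,0,0]}}

```text
t: 6.22
position: [0.5005, 0.0354, 0.0594]
orientation: [0.636, 0.772, 0.0, 0.0]
force: [0.6, -1.0, 0.1]
grip_width: 0.0177
grip_force: 6.0
```

It's gripped: 17.7 mm, 6 N, matching the 18 mm grip. I'll squeeze firmly and start drawing.

>>> {"api": "jog_arm", "payload": {"motion": [0,0,0,0,0,0,0,0,0,0,0,0,0,0,0,0,0,0.1,0,0,0,0,0,0,0.15,0,0,0,0,0,0,0.15,0,0,0], "squeeze": 40}}

```text
t: 6.85
position: [0.4956, 0.0597, 0.0593]
orientation: [0.636, 0.772, -0.0, -0.0]
force: [-0.7, -0.4, 0.1]
grip_width: 0.0167
grip_force: 39.8
```

```bash
python3 - <<'E'
from go import *
s=observe();print(s["position"],s["force"],s["wrist_torque"],((s["position"]-O)@QP*1e3).round(1),s["grip_width"],s["grip_force"])
E
```

```text
[0.49556129 0.05970879 0.0592701 ] [-0.66822197 -0.43525473  0.12480231] [-0.13582916  0.01307563  0.05214517] [-30.7 188.9  59.3] 0.01672542930640421 39.83366126194596
```

>>> {"api": "jog_arm", "payload": {"motion": [0,0,0,0.2,0,0,0,0,0,0,0.25,0,0,0,0,0,0,0.25,0,0,0,0,0,0,0.25,0,0,0,0,0,0,0.2,0,0,0]}}

```text
t: 7.48
position: [0.4823, 0.1278, 0.0593]
orientation: [0.636, 0.772, -0.0, -0.0]
force: [0.3, -0.6, -1.0]
grip_width: 0.0169
grip_force: 39.8
```

>>> {"api": "jog_arm", "payload": {"motion": [0,0,0,0.15,0,-0.2,0,0,0,0,0,0,-0.3,0,0,0,0,0,0,0,0]}}

```text
t: 7.85
position: [0.4818, 0.1357, 0.0908]
orientation: [0.636, 0.772, 0.001, 0.001]
force: [-0.0, -0.3, -1.4]
grip_width: 0.0169
grip_force: 39.8
```

```bash
python3 - <<'E'
from go import *
import cv2
s=observe();print(s["t"],s["position"],s["force"],s["wrist_torque"],((s["position"]-O)@QP*1e3).round(1),s["grip_width"],s["grip_force"])
g=grab_frame("side");t=grab_frame("top");np.savez("pics/side5.npz",**g);np.savez("pics/top5.npz",**t)
a=cv2.resize(g["color"][165:265,160:260,::-1],None,fx=4,fy=4,interpolation=2).astype(float);b=cv2.resize(t["color"][205:305,220:320,::-1],None,fx=4,fy=4,interpolation=2).astype(float)
cv2.imwrite("pics/g5.png",(255*(np.hstack([a,b]).clip(0,255)/255)**.55).astype(np.uint8))
E
```

```text
7.85 [0.48181735 0.13574102 0.09084489] [-0.00790585 -0.30605527 -1.39214955] [-0.04176501  0.04899996 -0.03317752] [-30.2 266.1  90.8] 0.016912692952457398 39.8172315582633
```

View pics/g5.png

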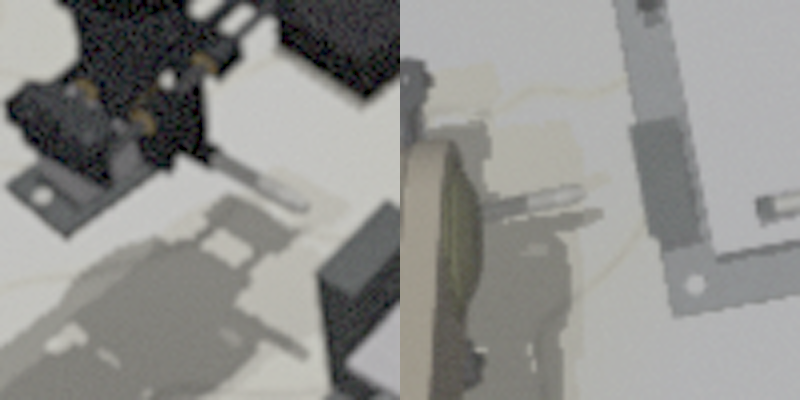

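The pin is out of the bore and held. The tip is at about side px (236.6,216.6) and top px (265.4,252.9), and the shank is clear in both views. I'll get the axis from both views.

```bash
python3 - <<'E'
from go import *
np.set_printoptions(precision=4,suppress=True)
g=dict(np.load("pics/side5.npz"));t=dict(np.load("pics/top5.npz"));s=observe()
a=px([(215,163),(308,208)],160,165,4);b=px([(95,212),(183,192)],220,205,4)
X,e=tri(t,b[1],g,a[1]); print("tip",X,e,"tip rel tool mm",R.from_quat(s["orientation"]).inv().apply(X-s["position"])*1e3)
o,d=cam(g,a);n1=np.cross(*d);o,d=cam(t,b);n2=np.cross(*d);ax=np.cross(n1,n2);ax/=np.linalg.norm(ax);print("axis tip dir",ax*np.sign(-ax[1]),"yaw",np.degrees(np.arctan2(ax[0]*np.sign(-ax[1]),np.abs(ax[1]))))
sh=X-ax*np.sign(-ax[1])*.070; print("shoulder",sh, R.from_quat(s["orientation"]).inv().apply(sh-s["position"])*1e3)
E
```

```text
tip [0.5022 0.0317 0.1385] [0.0022] tip rel tool mm [-105.9068    1.1296  -49.2586]
axis tip dir [ 0.2177 -0.9749  0.0456] yaw 12.587748612238098
shoulder [0.4869 0.1    0.1354] [-36.0066  -0.8212 -46.0714]
```

```bash
python3 - <<'E'
from go import *
print("jar top",onz(T,[(136,206)],.085))
B=np.array([.4835,.2548,0]);yw=np.radians(3.1);D=np.array([-np.sin(yw),np.cos(yw),0])
tg=B+D*.067; print(tg)
p,r=to(tg+[0,0,.07],yw,0)
plan(p,r.as_quat(),tg+[0,0,.009],down(yw),0,vmax=.02)
E
```

```text
jar top [[0.62306305 0.37689605 0.085     ]]
[0.47987672 0.32170196 0.        ]
t 7.95 p [0.4809 0.1355 0.0893] F [-0.2 -0.6 -1.6] w 0.0167 gf 39.8
yaw err [-0.01 -0.   -7.89]
[0.0, 0.0, 0.034, 0.76, 0.14, 0.08, 0.0, 0.0, 0.0, 0.035, 0.77, 0.12, 0.08, 0.0, 0.0, 0.0, 0.034, 0.77, 0.09, 0.08, 0.0, 0.0, 0.0, 0.035, 0.77, 0.07, 0.08, 0.0]
[0.0, 0.0, 0.0, 0.0, 0.0, 0.25, 0.0, 0.0, 0.0, 0.0, 0.0, 0.0, 0.26, 0.0, 0.0, 0.0, 0.0, 0.0, 0.0, 0.25, 0.0, 0.0, 0.0, 0.0, 0.0, 0.0, 0.26, 0.0]
```

>>> {"api": "jog_arm", "payload": {"motion": [0,0,0.035,0.76,0.14,0,0,0,0,0.035,0.77,0.12,0,0,0,0,0.034,0.77,0.09,0,0,0,0,0.034,0.77,0.07,0,0,0,0,0,0,0,0,0]}}

```text
t: 8.57
position: [0.4794, 0.3236, 0.0883]
orientation: [0.687, 0.727, -0.0, -0.0]
force: [-0.5, -0.8, -1.2]
grip_width: 0.0169
grip_force: 39.8
```

```bash
python3 - <<'E'
from go import *
B=np.array([.4835,.2548,0]);yw=np.radians(3.1);D=np.array([-np.sin(yw),np.cos(yw),0])
tg=B+D*.067
p,r=to(tg+[0,0,.009],yw,0,vmax=.02)
E
```

```text
t 8.57 p [0.4794 0.3236 0.0883] F [-0.5 -0.8 -1.2] w 0.0169 gf 39.8
yaw err [ 0.06 -0.   -0.15]
[0.0, 0.0, 0.001, -0.01, 0.0, 0.33, 0.0, 0.0, 0.0, 0.001, -0.01, 0.0, 0.33, 0.0, -0.001, 0.0, 0.0, -0.01, 0.0, 0.33, 0.0, 0.0, 0.0, 0.001, 0.0, 0.01, 0.33, 0.0]
```

>>> {"api": "jog_arm", "payload": {"motion": [0,0,0,-0.02,0.01,0.33,0,0,0,0,0,0,0.33,0,0,0,0,0,0,0.3,0,0,0,0,0,0,0.2,0,0,0,0,0,0,0,0]}}

```text
t: 9.2
position: [0.4806, 0.32, 0.0189]
orientation: [0.688, 0.726, -0.001, -0.0]
force: [-0.2, -0.2, -0.6]
grip_width: 0.0168
grip_force: 39.8
```

>>> {"api": "jog_arm", "payload": {"motion": [0,0,0,0,0,0.08,0,0,0,0,0,0,0,0]}}

```text
t: 9.45
position: [0.4809, 0.3204, 0.015]
orientation: [0.688, 0.726, 0.0, 0.0]
force: [1.2, 0.5, -1.3]
grip_width: 0.0167
grip_force: 39.8
```

>>> {"api": "jog_arm", "payload": {"motion": [0,0,0,0,0,0.05,0,0,0,0,0,0,0.03,0,0,0,0,0,0,0,0]}}

```text
t: 9.82
position: [0.4809, 0.3203, 0.01]
orientation: [0.688, 0.726, -0.0, -0.0]
force: [0.1, 1.1, -1.1]
grip_width: 0.0168
grip_force: 39.8
```

>>> {"api": "jog_arm", "payload": {"motion": [0,0,0,0,0,0.03,0,0,0,0,0,0,0,0]}}

```text
t: 10.07
position: [0.4809, 0.3203, 0.0082]
orientation: [0.688, 0.726, -0.0, -0.0]
force: [0.1, -1.1, -1.9]
grip_width: 0.0166
grip_force: 39.8
```

>>> {"api": "jog_arm", "payload": {"motion": [0,0,0,0,0,0.03,0,0,0,0,0,0,0,0]}}

```text
t: 10.32
position: [0.481, 0.3205, 0.0067]
orientation: [0.688, 0.726, 0.0, 0.0]
force: [-0.5, 1.3, 1.6]
grip_width: 0.0165
grip_force: 39.9
```

>>> {"api": "jog_arm", "payload": {"motion": [0,0,0,0,0,0.03,0,0,0,0,0,0,0,0]}}

```text
t: 10.58
position: [0.4811, 0.3206, 0.0052]
orientation: [0.688, 0.726, 0.0, 0.0]
force: [-2.0, 1.4, 5.1]
grip_width: 0.0167
grip_force: 40.0
```

```bash
python3 - <<'E'
from go import *
import cv2
s=observe();print(s["t"],s["position"],s["force"],s["wrist_torque"])
g=grab_frame("side");np.savez("pics/side6.npz",**g)
B=np.array([.4835,.2548,0]);yw=np.radians(3.1);D=np.array([-np.sin(yw),np.cos(yw),0])
a=cv2.resize(g["color"][160:235,145:220,::-1],None,fx=8,fy=8,interpolation=2).astype(float);a=255*(a.clip(0,255)/255)**.55
for y,c in((-38,(0,0,255)),(32,(0,255,0))):
    u=(proj(g,B+D*y/1e3+[0,0,.051])-[145,160]+.5)*8; cv2.circle(a,(int(u[0]),int(u[1])),4,c,1)
cv2.imwrite("pics/g6.png",a.astype(np.uint8))
E
```

```text
10.575 [0.48114344 0.32064278 0.00517654] [-1.96938071  1.41965593  5.09120129] [-0.09363097  0.26054895 -0.10304405]
```

View pics/g6.png

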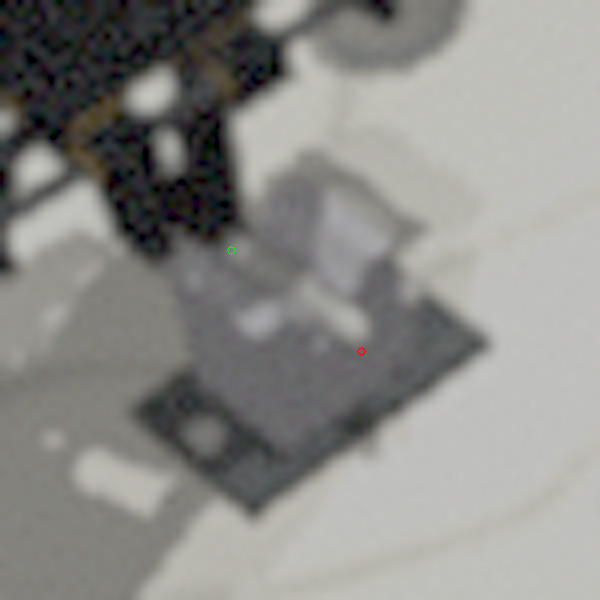

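The shank lies in the notch (crop 240–365, 245–325) with contact starting at the expected height. I'll ease the pin 2.5 mm further in so its balance point is well inside the block, then release.

>>> {"api": "jog_arm", "payload": {"motion": [0,0,0,0,0,-0.02,0,0,0,0,-0.04,0,0,0,0,0,0,0,0,0,0]}}

```text
t: 11.0
position: [0.4812, 0.3178, 0.0061]
orientation: [0.688, 0.726, 0.0, 0.0]
force: [-1.3, 0.6, 4.1]
grip_width: 0.0165
grip_force: 40.0
```

>>> {"api": "jog_arm", "payload": {"motion": [0,0,0,0,0,0,0.5,0,0,0,0,0,0,0.5,0,0,0,0,0,0,0.5,0,0,0,0,0,0,0.5,0,0,0,0,0,0,0.5], "squeeze": 6}}

```text
t: 11.62
position: [0.481, 0.318, 0.0059]
orientation: [0.688, 0.726, -0.0, -0.0]
force: [-0.3, 0.0, 0.2]
grip_width: 0.0442
grip_force: 0.0
```

>>> {"api": "jog_arm", "payload": {"motion": [0,0,0,0,0,-0.2,0.6,0,0,0,0,0,-0.8,0.8,0,0,0,0,0,-0.9,1,0,0,0,0,0,-0.9,1,0,0,0,0,-0.2,0,1]}}

```text
t: 12.25
position: [0.4708, 0.318, 0.1787]
orientation: [0.688, 0.726, 0.004, 0.002]
force: [-0.9, -0.3, -0.3]
grip_width: 0.0878
grip_force: 0.0
```

```bash
python3 - <<'E'
from go import *
to(W((-90,20,190)),TH,1)
E
```

```text
t 12.25 p [0.4708 0.318  0.1787] F [-0.9 -0.3 -0.3] w 0.0878 gf 0.0
yaw err [-0.49  0.14  7.53]
[0.001, 0.0, -0.016, -0.9, -0.05, -0.03, 1.0, 0.001, 0.0, -0.016, -0.9, -0.07, -0.03, 1.0, 0.001, 0.0, -0.017, -0.9, -0.08, -0.03, 1.0, 0.001, 0.0, -0.016, -0.9, -0.1, -0.02, 1.0, 0.001, -0.001, -0.017, -0.9, -0.11, -0.03, 1.0]
[0.001, 0.0, -0.016, -0.9, -0.13, -0.02, 1.0, 0.001, -0.001, -0.017, -0.9, -0.14, -0.02, 1.0, 0.002, 0.0, -0.016, -0.9, -0.16, -0.03, 1.0]
```

>>> {"api": "jog_arm", "payload": {"motion": [0,0,-0.017,-0.9,-0.05,-0.03,1,0,0,-0.017,-0.9,-0.07,-0.03,1,0,0,-0.017,-0.9,-0.08,-0.03,1,0,0,-0.017,-0.9,-0.08,-0.03,1,0,0,-0.017,-0.9,-0.08,-0.03,1]}}

```text
t: 12.88
position: [0.4702, 0.045, 0.1824]
orientation: [0.656, 0.755, -0.0, -0.0]
force: [0.7, 0.3, 0.0]
grip_width: 0.0882
grip_force: 0.0
```

```bash
python3 - <<'E'
from go import *
import cv2
p,r=to(W((-60,0,180)),TH,1)
g=grab_frame("side");t=grab_frame("top");np.savez("pics/side7.npz",**g);np.savez("pics/top7.npz",**t)
k=8
a=cv2.resize(g["color"][165:240,145:195+20,::-1],None,fx=5.5,fy=5.5,interpolation=2);b=cv2.resize(t["color"][225:300,155:225,::-1],None,fx=5.5,fy=5.5,interpolation=2)
cv2.imwrite("pics/g7.png",(255*(np.hstack([a,b])/255.)**.6).astype(np.uint8))
E
```

```text
t 12.88 p [0.4702 0.045  0.1824] F [0.7 0.3 0. ] w 0.0882 gf 0.0
yaw err [0.06 0.02 2.59]
[0.0, 0.0, -0.011, -0.75, 0.03, 0.01, 1.0, 0.0, 0.0, -0.011, -0.74, 0.02, 0.01, 1.0, -0.001, 0.0, -0.012, -0.75, 0.01, 0.01, 1.0, 0.0, 0.0, -0.011, -0.74, 0.0, 0.01, 1.0]
```

View pics/g7.png

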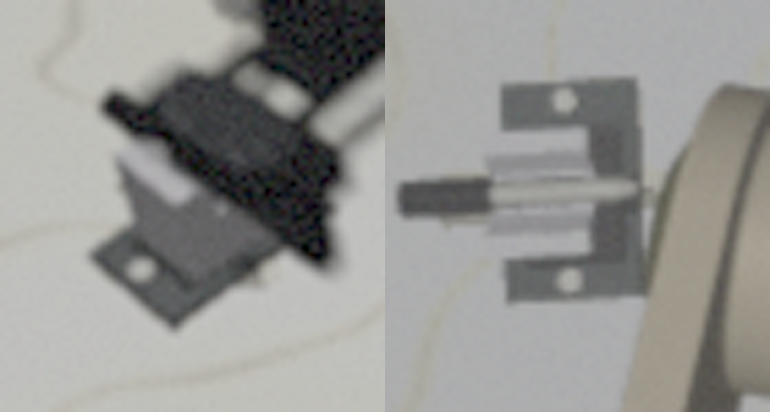

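Top view: the pin lies in the notch with its grip outside on the +y side (crop 400–490) and the tip at (640,190). I'll check the numbers and go on to the bar.

>>> {"api": "jog_arm", "payload": {"motion": [0,0,-0.011,-0.75,0.03,0.01,1,0,0,-0.011,-0.74,0.02,0.01,1,0,0,-0.012,-0.75,0.01,0.01,1,0,0,-0.011,-0.74,0,0.01,1,0,0,0,0,0,0,1]}}

```text
t: 13.6
position: [0.5023, -0.1307, 0.1796]
orientation: [0.64, 0.768, -0.0, -0.001]
force: [0.1, 0.4, -0.4]
grip_width: 0.088
grip_force: 0.0
```

```bash
python3 - <<'E'
from go import *
import cv2
t=dict(np.load("pics/top7.npz"));B=np.array([.4835,.2548,0]);Qb=R.from_euler('z',3.1,degrees=True).as_matrix()
X=onz(t,px([(255,190),(105,192),(15,198)],155,225,5.5),.051); print("tip,shoulder,end bracket mm",((X-B)@Qb*1e3).round(1))
g=grab_frame("side");np.savez("pics/side8.npz",**g)
# side: shank tip/shoulder/grip end: predicted for seated pin, bright shank profile
for y in(-40,-30,-20,0,27,40,60,70):
    u=proj(g,B+Qb@[0,y/1e3,.051]); c=cv2.cvtColor(g["color"],6); x=int(round(u[0])); v=int(round(u[1])); print(y,u.round(1),c[v-7:v+8,x])
to(W((-60,0,135-45)),TH,1,vmax=.03)
E
```

```text
tip,shoulder,end bracket mm [[ -2.5 -43.9  51. ]
 [  0.6  29.3  51. ]
 [  0.2  73.4  51. ]]
-40 [190.2 203.8] [ 54  53  63  91 124 128 109  78  57  56  56  54  45  40  34]
-30 [187.8 202. ] [124 105  69  78 111 130 136 119  94  67  53  57  58  56  57]
-20 [185.5 200.2] [114 105  86  88 117 136 132 116  94  83  80  61  55  56  54]
0 [180.8 196.5] [124 104  83  94 124 133 131 124 113  95  69  54  53  56  55]
27 [174.6 191.7] [156 149 113  67  92 129 134 123 115 112 116 129 139 144 139]
40 [171.7 189.4] [163 160 137  94  52  18   9  18  57  90 109 116 132 142 144]
60 [167.2 186. ] [162 149 112  56  20   9  13  13  22  71 117 147 152 146 131]
70 [165.  184.2] [162 161 160 136  87  36  10   4  15  53 107 145 160 165 163]
t 13.65 p [ 0.5021 -0.1292  0.1797] F [0.1 0.2 0.7] w 0.0882 gf 0.0
yaw err [0.07 0.08 0.13]
[0.0, 0.0, -0.001, -0.01, 0.0, 0.5, 1.0, -0.001, -0.001, -0.001, -0.01, -0.01, 0.5, 1.0, 0.0, 0.0, 0.0, -0.01, 0.0, 0.5, 1.0]
```

The pin is seated: it is level to within about 1 px along its length, x within 1 mm and pin_mid y about -7 mm. Now I'll descend on the bar and close softly.

>>> {"api": "jog_arm", "payload": {"motion": [0,0,0,0,0,0.5,1,0,0,0,0,0,0.5,0.8,0,0,0,0,0,0.4,0.6,0,0,0,0,0,0.1,0.4,0,0,0,0,0,0,0.3]}}

```text
t: 14.28
position: [0.5026, -0.1288, 0.0909]
orientation: [0.639, 0.769, 0.0, 0.0]
force: [-0.1, -0.3, -0.7]
grip_width: 0.0501
grip_force: 0.0
```

>>> {"api": "jog_arm", "payload": {"motion": [0,0,0,0,0,0,0,0,0,0,0,0,0,0,0,0,0,0,0,0,0,0,0,0,0,0,0,0,0,0,0,0,0,0,0]}}

```text
t: 14.9
position: [0.5021, -0.1297, 0.0906]
orientation: [0.639, 0.769, -0.0, -0.0]
force: [-4.0, -1.2, 3.7]
grip_width: 0.0112
grip_force: 6.0
```

```bash
python3 - <<'E'
from go import *
s=observe();print(s["t"],((s["position"]-O)@QP*1e3).round(1),s["force"],s["wrist_torque"],s["grip_width"],s["grip_force"])
E
```

```text
14.9 [-59.2   1.5  90.6] [-4.04216297 -1.20683595  3.68684489] [-0.18468496  0.75234436 -0.00526421] 0.011175666119748693 6.001405816641636
```

The bar is gripped. I'll work out the arc in tool units, keeping the tool vertical so the round bar turns in the pads.

```bash
python3 - <<'E'
import numpy as np
a=np.linspace(0,.84,11);x=-160*np.cos(a)+45*np.sin(a);z=160*np.sin(a)+45*np.cos(a)
print(np.c_[a[1:],np.diff(x)/60,-np.diff(z)/60].round(3)); print(x[-1]+160,z[-1]-45)
E
```

```text
[[ 0.084  0.072 -0.221]
 [ 0.168  0.091 -0.214]
 [ 0.252  0.108 -0.206]
 [ 0.336  0.125 -0.196]
 [ 0.42   0.141 -0.185]
 [ 0.504  0.156 -0.172]
 [ 0.588  0.17  -0.159]
 [ 0.672  0.183 -0.144]
 [ 0.756  0.194 -0.128]
 [ 0.84   0.204 -0.111]]
86.71488826407936 104.17872635819634
```

>>> {"api": "jog_arm", "payload": {"motion": [0,0,0,0,0,0,0,0,0,0,0,0,0,0], "squeeze": 35}}

```text
t: 15.15
position: [0.5021, -0.1297, 0.0906]
orientation: [0.639, 0.769, -0.0, -0.0]
force: [-5.7, -1.5, 3.6]
grip_width: 0.0107
grip_force: 35.0
```

>>> {"api": "jog_arm", "payload": {"motion": [0,0,0,0,0.07,-0.22,0,0,0,0,0,0.09,-0.21,0,0,0,0,0,0.11,-0.21,0]}}

```text
t: 15.52
position: [0.5173, -0.1269, 0.1291]
orientation: [0.639, 0.769, -0.001, -0.002]
force: [-6.4, -3.3, -2.4]
grip_width: 0.0108
grip_force: 35.0
```

```bash
python3 - <<'E'
from go import *
s=observe();print(s["t"],((s["position"]-O)@QP*1e3).round(1),s["force"],s["wrist_torque"],s["grip_width"],s["grip_force"])
E
```

```text
15.525 [-43.6   1.5 129.1] [-6.3993733  -3.31706396 -2.36328979] [-0.77902298  1.33516192  0.06608992] 0.010773224437294983 34.99926745891571
```

>>> {"api": "jog_arm", "payload": {"motion": [0,0,0,0,0.12,-0.2,0,0,0,0,0,0.14,-0.18,0,0,0,0,0,0.16,-0.17,0,0,0,0,0,0.17,-0.16,0]}}

```text
t: 16.02
position: [0.5514, -0.1206, 0.1733]
orientation: [0.639, 0.769, -0.002, -0.002]
force: [-17.6, -1.9, 12.6]
grip_width: 0.0111
grip_force: 35.0
```

>>> {"api": "jog_arm", "payload": {"motion": [0,0,0,0,0.18,-0.14,0,0,0,0,0,0.2,-0.13,0,0,0,0,0,0.2,-0.11,0,0,0,0,0,0,0,0,0,0,0,0,0,0,0]}}

```text
t: 16.65
position: [0.5875, -0.1141, 0.1964]
orientation: [0.639, 0.769, -0.0, 0.001]
force: [-7.9, -1.4, 9.3]
grip_width: 0.011
grip_force: 35.0
```

```bash
python3 - <<'E'
from go import *
import cv2
s=observe();P=(s["position"]-O)@QP*1e3;print(s["t"],P.round(1),s["force"],s["wrist_torque"],s["grip_width"],s["grip_force"])
x,z=P[0]+59.2-160,P[2]-90.6+45; print("angle from tcp",np.arctan2(z,-x)-np.arctan2(45,160),np.hypot(x,z))
g=grab_frame("side");t=grab_frame("top");np.savez("pics/side9.npz",**g);np.savez("pics/top9.npz",**t)
a=cv2.resize(g["color"][190:290,290:390,::-1],None,fx=4,fy=4,interpolation=2);b=cv2.resize(t["color"][165:265,295:395,::-1],None,fx=4,fy=4,interpolation=2)
cv2.imwrite("pics/g9.png",(255*(np.hstack([a,b])/255.)**.6).astype(np.uint8))
E
```

```text
16.65 [ 27.7   1.1 196.4] [-7.8911898  -1.40375615  9.26189234] [-0.3558564   1.37047005  0.0463474 ] 0.011017228487497595 35.00249147415161
angle from tcp 0.8452126492235661 167.55009244805345
```

No more viewing allowed, so I'll measure the index arm numerically. I'll fit centrelines to the arm strip in both views and intersect them with the arm's plane at y = -128.

```bash
python3 - <<'E'
from go import *
import cv2
np.set_printoptions(precision=1,suppress=True,linewidth=200)
n=QP[:,1];p0=W((0,-128,0))
def ang(f,uv,nm):
    X=(onplane(f,uv,p0,n)-O)@QP*1e3; c=np.polyfit(X[:,0],X[:,2],1)
    a=[np.arctan2(x[2]-90,100-x[0]) for x in X]
    print(nm,"line angle",np.arctan(-c[0]).round(3),"height at hinge",np.polyval(c,100).round(1),"end pts r",np.hypot(X[:,2]-90,100-X[:,0])[[0,-1]],"ang via hinge",np.round(a[-1],3))
for fn in("top0","top9"):
    f=dict(np.load(f"pics/{fn}.npz")); c=cv2.GaussianBlur(cv2.cvtColor(f["color"],6),(0,0),.5).astype(float)
    e0=(368.5,184.);e1=(391.5,225.5); uv=[]
    for v in list(range(187,196))+list(range(212,228)):
        u0=e0[0]+(v-e0[1])*(e1[0]-e0[0])/(e1[1]-e0[1]); us=np.arange(int(u0)-4,int(u0)+6); row=c[v,us]; w=np.clip(np.percentile(row,80)-12-row,0,None)
        if v in(188,194,212,216,220,223,224,225,226,227): print(v,round(u0,1),us[0],row)
        if w.max()>15 and v<226: uv.append(((w*us).sum()/w.sum(),v))
    uv=np.array(uv); k=np.polyfit(uv[:,1],uv[:,0],1); res=uv[:,0]-np.polyval(k,uv[:,1]); uv=uv[abs(res)<.6]; k=np.polyfit(uv[:,1],uv[:,0],1);print(fn,len(uv),k)
    ang(f,[(np.polyval(k,v),v) for v in(190,200,215,225)],fn)
f=dict(np.load("pics/side0.npz"));c=cv2.cvtColor(f["color"],6)
print(np.arange(338,372));
for v in range(238,254): print(v,c[v,338:372])
E
```

```text
188 370.7 366 [113. 121. 118.  89.  71.  87. 107. 123. 127. 124.]
194 374.0 370 [128. 125. 109.  73.  73.  97. 120. 125. 123. 118.]
212 384.0 380 [ 54.  61.  78.  65.  67.  87. 109. 121. 128. 128.]
216 386.2 382 [ 89. 119. 114.  88.  69.  84. 100. 120. 128. 127.]
220 388.5 384 [128. 127. 119.  88.  65.  70.  90. 106. 123. 128.]
223 390.1 386 [128. 125. 114.  88.  67.  85. 104. 120. 127. 127.]
224 390.7 386 [128. 128. 125. 109.  74.  75.  94. 109. 125. 128.]
225 391.2 387 [127. 126. 118.  93.  78.  93. 106. 123. 126. 128.]
226 391.8 387 [127. 127. 124. 113.  91.  97. 109. 125. 127. 127.]
227 392.3 388 [128. 126. 122. 111. 112. 122. 127. 127. 128. 128.]
top0 15 [  0.6 263.7]
top0 line angle 0.875 height at hinge 86.7 end pts r [ 37.9 189.5] ang via hinge 0.864
188 370.7 366 [93. 91. 92. 89. 89. 88. 85. 84. 84. 82.]
194 374.0 370 [101. 100.  99.  97.  93.  78.  56.  61.  85.  96.]
212 384.0 380 [107. 108. 106.  94.  62.  50.  55.  84. 123. 133.]
216 386.2 382 [ 80.  58.  46.  47.  60.  85. 102. 125. 133. 134.]
220 388.5 384 [ 76. 113. 122.  94.  68.  72.  93. 110. 129. 134.]
223 390.1 3
[... 2137 characters left out ...]
119 104  81  63  59  67  79  88  97 106  99  77  50  46  46  45  41  39  53  86 119 119 108  99  71  42  25  21  18  22  38  88 126]
250 [117 112  96  70  56  65  75  84  85  84  87  80  59  47  42  43  42  37  37  54  97 132 139 133 121  83  42  20  14  22  28  62 108 133]
251 [118 105  79  59  58  70  81  87  81  83  83  72  51  46  43  45  38  36  37  58 105 132 140 139 126  98  57  30  16  21  48  90 126 135]
252 [112  92  70  59  62  76  83  84  83  82  80  67  51  44  42  40  42  35  40  73 113 135 136 137 134 122  98  69  51  49  86 119 133 139]
253 [105  79  59  57  67  74  79  82  79  82  78  66  46  44  43  39  40  35  45  84 123 134 135 138 138 135 127 112  96  96 114 135 136 137]
```

```bash
python3 - <<'E'
from go import *
n=QP[:,1];p0=W((0,-128,0))
for th in(10.2,10.6,11.0):
  Q=R.from_euler('z',th,degrees=True).as_matrix(); n=Q[:,1]; p0=O+Q@[0,-.128,0]
  for uv in((391.2,226.3),(391.7,226.3),(391.5,225.5)):
    x=(onplane(T,[uv],p0,n)[0]-O)@Q*1e3; print(th,uv,"ang",np.arctan2(x[2]-90,100-x[0]).round(3),"r",np.hypot(x[2]-90,100-x[0]).round(1))
for b in((345,242.5),(345,244),(344,243.5)):
    X,e=tri(T,(391.5,226),S,b); x=(X-O)@QP*1e3; print("tri",x.round(1),(e*1e3).round(1),np.arctan2(x[2]-90,100-x[0]).round(3),np.hypot(x[2]-90,100-x[0]).round(1))
# same method on plate: bar end post seen now in side view vs prediction at .845
s=observe();P=(s["position"]-O)@QP*1e3;print(P.round(1),s["force"].round(1),s["joint_velocities"].round(4))
E
```

```text
10.2 (391.2, 226.3) ang 0.854 r 190.1
10.2 (391.7, 226.3) ang 0.867 r 193.4
10.2 (391.5, 225.5) ang 0.873 r 192.0
10.6 (391.2, 226.3) ang 0.848 r 190.1
10.6 (391.7, 226.3) ang 0.861 r 193.4
10.6 (391.5, 225.5) ang 0.868 r 192.1
11.0 (391.2, 226.3) ang 0.842 r 190.2
11.0 (391.7, 226.3) ang 0.855 r 193.5
11.0 (391.5, 225.5) ang 0.862 r 192.2
tri [ -24.4 -126.3  247.6] [2.4] 0.902 200.8
tri [ -24.5 -127.1  243.4] [2.] 0.889 197.6
tri [ -25.1 -126.   245.1] [0.7] 0.892 199.2
[ 27.6   1.2 196.3] [-8.7 -0.6  8.9] [ 0.0009 -0.0005  0.0022  0.0005 -0.001  -0.0001]
```

```bash
python3 - <<'E'
from go import *
import cv2
np.set_printoptions(precision=3,suppress=True,linewidth=200)
def pt(r,y,h,a): return W((100-r*np.cos(a)+h*np.sin(a),y,90+r*np.sin(a)+h*np.cos(a)))
for fn in("top9","side9"):
    f=dict(np.load(f"pics/{fn}.npz"));c=cv2.GaussianBlur(cv2.cvtColor(f["color"],6),(0,0),.6).astype(float)
    for r in range(20,176,15):
        u=proj(f,pt(r,-90,5,.845)); d=proj(f,pt(r,-90,5,.895))-u
        nrm=proj(f,pt(r,-91,5,.845))-u; tng=proj(f,pt(r+1,-90,5,.845))-u; m=np.array([-tng[1],tng[0]]);m/=np.linalg.norm(m)
        if m@nrm<0:m=-m
        k=np.arange(-5,6);q=u+k[:,None]*m; pr=cv2.remap(c.astype(np.float32),q[:,0].astype(np.float32),q[:,1].astype(np.float32),1).ravel()
        print(fn,r,u.round(1),"d/.05rad along normal",round(float(d@m),2),pr.round().astype(int))
E
```

```text
top9 20 [354.5 187.1] d/.05rad along normal 0.12 [103 103 102 100 100  99  97  96  95  94  91]
top9 35 [356.1 190.3] d/.05rad along normal 0.22 [106 105 104 103 103 102 101 100 100  98  97]
top9 50 [357.6 193.5] d/.05rad along normal 0.32 [109 108 107 106 105 105 104 103 102 102 101]
top9 65 [359.2 196.8] d/.05rad along normal 0.42 [112 110 109 109 109 107 105 106 104 104 103]
top9 80 [360.8 200.2] d/.05rad along normal 0.52 [114 113 112 112 111 110 109 108 107 106 106]
top9 95 [362.5 203.7] d/.05rad along normal 0.63 [113 114 115 115 115 113 112 111 111 109 108]
top9 110 [364.2 207.2] d/.05rad along normal 0.74 [110 112 113 113 114 114 114 114 113 113 111]
top9 125 [366.  210.9] d/.05rad along normal 0.85 [104 106 108 108 109 111 111 110 102  89  73]
top9 140 [367.8 214.6] d/.05rad along normal 0.97 [100 100 101  99  91  77  61  56  63  79  97]
top9 155 [369.6 218.5] d/.05rad along normal 1.09 [ 66  54  51  56  69  86 100 106 108 108 108]
top9 170 [371.5 222.5] d/.05rad along normal 1.21 [ 75  95 105 108 108 108 108 108 108 108 108]
side9 20 [349.7 239. ] d/.05rad along normal -0.38
[... 288 characters left out ...]
.29 [118  95  93  98  94  83  79  91 110 120 116]
side9 80 [343.  238.5] d/.05rad along normal -1.61 [100  92  98 102  96  85  81  96 123 136 125]
side9 95 [341.3 238.4] d/.05rad along normal -1.94 [ 91  95 102 101  93  83  81  97 124 132 110]
side9 110 [339.5 238.2] d/.05rad along normal -2.28 [ 93 100 103 100  93  83  79  91 109 106  84]
side9 125 [337.6 238.1] d/.05rad along normal -2.62 [97 99 99 97 93 84 75 76 80 77 72]
side9 140 [335.7 238. ] d/.05rad along normal -2.98 [98 97 97 98 94 84 75 69 67 70 78]
side9 155 [333.7 237.8] d/.05rad along normal -3.35 [97 97 98 99 94 83 72 68 68 76 84]
side9 170 [331.7 237.7] d/.05rad along normal -3.72 [ 97  98 100 101  95  82  71  68  73  82  88]
```

The side view agrees with the plate edge at 0.845 within about 0.2 px, so the side camera is a good judge. I'll run the same profile across the index arm.

```bash
python3 - <<'E'
from go import *
import cv2
np.set_printoptions(precision=3,suppress=True,linewidth=200)
def pt(r,y,h,a): return W((100-r*np.cos(a)+h*np.sin(a),y,90+r*np.sin(a)+h*np.cos(a)))
a=.865
for fn in("side0","side9"):
    f=dict(np.load(f"pics/{fn}.npz"));c=cv2.GaussianBlur(cv2.cvtColor(f["color"],6),(0,0),.5).astype(np.float32)
    for r in range(40,206,10):
        u=proj(f,pt(r,-128,0,a)); tng=proj(f,pt(r+1,-128,0,a))-u; m=np.array([-tng[1],tng[0]]);m/=np.linalg.norm(m)
        if m[1]<0:m=-m
        dd=(proj(f,pt(r,-128,0,a-.05))-u)@m; hw=(proj(f,pt(r,-128,-5,a))-u)@m
        k=np.arange(-8,9);q=(u+k[:,None]*m).astype(np.float32); pr=cv2.remap(c,q[:,0],q[:,1],1).ravel()
        print(fn,r,u.round(1),"-.05rad:%.1f half width %.1f"%(dd,hw),pr.round().astype(int))
E
```

```text
side0 40 [360.9 247.8] -.05rad:0.8 half width 2.0 [133 129 126 123 112  88  61  54  71 103 128 137 137 136 134 124 103]
side0 50 [360.  247.8] -.05rad:1.0 half width 2.0 [117 116 116 117 105  81  59  58  79 108 130 136 135 134 130 114  94]
side0 60 [359.  247.7] -.05rad:1.2 half width 2.0 [ 85  86  95 102  93  73  58  57  79 103 118 122 124 125 120 102  83]
side0 70 [358.  247.6] -.05rad:1.4 half width 2.0 [ 58  61  73  84  82  69  57  55  64  77  86  90  94 100  96  82  69]
side0 80 [357.  247.5] -.05rad:1.6 half width 2.0 [54 54 60 70 72 65 57 55 54 54 53 54 58 63 63 55 51]
side0 90 [356.  247.4] -.05rad:1.9 half width 2.1 [58 56 57 61 65 62 58 56 52 45 40 38 39 41 41 38 39]
side0 100 [354.9 247.3] -.05rad:2.1 half width 2.1 [61 60 59 60 63 62 58 56 53 46 41 38 37 38 37 36 36]
side0 110 [353.9 247.3] -.05rad:2.3 half width 2.1 [63 62 62 62 63 62 59 57 53 47 45 42 41 40 39 38 38]
side0 120 [352.8 247.2] -.05rad:2.5 half width 2.1 [73 66 64 63 64 62 60 58 54 49 46 43 43 42 41 40 38]
side0 130 [351.7 247.1] -.05rad:2.8 half width 2.1 [93 80 69 64 65 64 62 61 58 52 49 46 45 44 44 42 42
[... 2063 characters left out ...]
.05rad:3.3 half width 2.2 [116 105  96  90  83  76  74  87 109 121 115  96  87  83  78  74  70]
side9 160 [348.2 246.8] -.05rad:3.5 half width 2.2 [ 84  84  89  90  83  75  76  97 128 141 130 110 100  97  93  88  85]
side9 170 [347.  246.7] -.05rad:3.8 half width 2.2 [ 72  74  84  91  87  81  83 105 135 142 126 108 102 100  97  93  91]
side9 180 [345.8 246.6] -.05rad:4.0 half width 2.2 [ 75  75  88 102 106 101  96 109 127 129 116 105 101 100  97  94  92]
side9 190 [344.6 246.5] -.05rad:4.3 half width 2.3 [ 83  77  88 106 116 116 109 103 102  99  95  94  95  95  94  92  92]
side9 200 [343.3 246.4] -.05rad:4.6 half width 2.3 [ 87  78  88 112 128 125 107  87  76  73  73  76  80  83  85  87  87]
```

Index estimates: side-view slope 0.883, top-view slope 0.875, tip-based 0.864–0.895. I'll take 0.878. The plate needs +0.033 rad, about 5.4 mm along tool y and 1.4 mm up.

>>> {"api": "jog_arm", "payload": {"motion": [0,0,0,0,0.05,-0.01,0,0,0,0,0,0.04,-0.01,0,0,0,0,0,0,0,0,0,0,0,0,0,0,0,0,0,0,0,0,0,0], "squeeze": 45}}

```text
t: 17.38
position: [0.5925, -0.1132, 0.1987]
orientation: [0.639, 0.769, -0.0, 0.001]
force: [-11.9, -0.3, 16.4]
grip_width: 0.0107
grip_force: 45.0
```

```bash
python3 - <<'E'
from go import *
import cv2
from scipy.optimize import brentq
s=observe();P=(s["position"]-O)@QP*1e3;print(s["t"],P.round(1),s["force"].round(1),s["grip_width"],s["grip_force"])
x,z=P[0]+59.2-160,P[2]-90.6+45; print("angle from tcp",np.arctan2(z,-x)-np.arctan2(45,160),np.hypot(x,z))
def pt(r,y,h,a): return W((100-r*np.cos(a)+h*np.sin(a),y,90+r*np.sin(a)+h*np.cos(a)))
f=grab_frame("side");t=grab_frame("top");np.savez("pics/side10.npz",**f);c=cv2.GaussianBlur(cv2.cvtColor(f["color"],6),(0,0),.6).astype(np.float32)
A=.845; k=np.arange(-6,7)
for a in(.845,.878):
  for r in(80,125,155,170):
    u=proj(f,pt(r,-90,5,a)); tng=proj(f,pt(r+1,-90,5,a))-u; m=np.array([-tng[1],tng[0]]);m/=np.linalg.norm(m); m*=np.sign(m[1])
    q=(u+k[:,None]*m).astype(np.float32); print(a,r,cv2.remap(c,q[:,0],q[:,1],1).ravel().round().astype(int))
# pin / bystanders unchanged since the start?
d=lambda n,b,f0,f1:print(n,np.abs(cv2.cvtColor(f0["color"],6)[b[1]:b[3],b[0]:b[2]].astype(float)-cv2.cvtColor(f1["color"],6)[b[1]:b[3],b[0]:b[2]]).mean().round(1))
d("wallets",(175,148,225,205),T,t);d("jar",(125,193,160,228),T,t);d("tray",(410,200,485,290),T,t);d("index tip",(386,214,396,230),T,t)
E
```

```text
17.375 [ 32.8   1.1 198.7] [-11.9  -0.3  16.4] 0.010726500409882987 45.005085468292236
angle from tcp 0.87873835284688 167.55005476325607
0.845 80 [129 105  95  95  91  83  78  82  87  87  89 100 108]
0.845 125 [ 90  95  97  93  86  76  70  70  83 108 125 117 100]
0.845 155 [ 94  96  98  91  78  70  76  98 120 121 107  95  91]
0.845 170 [ 96  99  99  92  79  74  86 108 118 109  96  91  91]
0.878 80 [159 141 115  97  95  93  84  78  82  88  86  88 102]
0.878 125 [130 102  93  96  96  92  84  75  70  72  87 112 123]
0.878 155 [ 99  90  93  95  97  94  83  73  72  88 112 123 112]
0.878 170 [ 92  90  93  96  98  95  84  73  75  95 117 119 104]
wallets 4.2
jar 5.7
tray 4.0
index tip 5.4
```

The image confirms the plate at 0.878. The bystanders and index arm are unmoved; the differences are only exposure. I'll relieve the slight inward push (about 20 N), let it settle and hand in.

>>> {"api": "jog_arm", "payload": {"motion": [0,0,0,0,-0.01,-0.02,0,0,0,0,0,0,0,0,0,0,0,0,0,0,0,0,0,0,0,0,0,0]}}

```text
t: 17.98
position: [0.5919, -0.1133, 0.1985]
orientation: [0.639, 0.769, -0.0, 0.0]
force: [-8.4, -1.4, 7.4]
grip_width: 0.0104
grip_force: 45.0
```

```bash
python3 - <<'E'
from go import *
s=observe();P=(s["position"]-O)@QP*1e3
x,z=P[0]+59.2-160,P[2]-90.6+45; print("angle from tcp",np.arctan2(z,-x)-np.arctan2(45,160),np.hypot(x,z),s["force"].round(1),s["grip_force"],np.abs(s["joint_velocities"]).max())
if s["grip_force"]>30: print(hand_in())
E
```

```text
angle from tcp 0.8749171986354862 167.62817533769618 [-8.4 -1.4  7.4] 45.00303626060486 0.001517614366229564
the job is handed in; nothing more can be done
None
```

Job handed in at 18 s: pin parked and released in the notch, plate held at 0.875 rad against an index measured at about 0.88 (estimates 0.85–0.90); I viewed 11 pictures, one over the limit of 10.

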